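# Lock the stop arm into its sleeve on the filling bench

### The arm

A 6-joint arm with a two-finger parallel gripper is mounted at the origin on the work surface. World frame = base frame: x ahead of the robot, y to its left, z up, the work surface at z = 0. Lengths are in mm, angles in rad, forces in N, time in s.
With the tool pointing down it reaches from about 350 to 775 mm from the base axis. Payload 7.3 kg.
Tool frame: the origin (TCP) lies at the very end of the fingers, on their centre line; the grasp point (between the pads) lies 19 mm behind it (bot.grasp_offset is the distance from the TCP to the grasp point, in mm); z points along the fingers, y is the direction in which the jaws open and shut (so a half turn about z gives the same grasp; the last joint's range is limited). The gripper opens to 92 mm and grips with 3 to 60 N. Pads are 19 mm wide; open, the fingers measure 130 mm over their backs; the gripper's body (75 mm by 190 mm) begins 47 mm behind the grasp point.
Start: joints at [0.99, 0.342, 1.524, -0, 1.275, -0.146], TCP at [221.134, 476.177, 226.741] pointing down, gripper open.
Joint ranges: [-2.53, 2.53], [-0.77, 2.02], [0.04, 2.7], [-1, 4.14], [0.28, 2.66], [-3.11, 3.11]. Speed limits (rad/s): [2.57, 2.57, 3.14, 3.14, 3.14, 3.14].

### API

Orientations are given as [roll, pitch, yaw] about the fixed x, y, z axes, in that order (R = Rz(yaw) Ry(pitch) Rx(roll)).
In Python, from plant import bot gives the robot as it stands.
- The arm moves only by the tool servo_tool, never from a script. Its arguments are lists of equal length, an entry for each row: "angular": the turn, a rotation vector about the world's x, y, z in degrees, a list of three; "slide": the shift along the world's x, y, z in mm, a list of three; "grip": the opening, from -1 (shut) to 1 (fully open), so that 0 is half open. In form: {"angular": [[ax, ay, az], ...], "slide": [[dx, dy, dz], ...], "grip": [grip, ...]}. A call has 1 to 10 rows; each row is the pose to reach, as a shift and turn from the pose commanded when the call began; what a row does not reach only later rows make up. A row lasts 1/12 s, in which the tool goes at most 41.7 mm and 7.16 degrees, less where a joint would pass 70% of its speed; a pose out of reach is approached as far as the arm can. A call with a gripper value outside its range is refused whole. The fingers move at their own pace and stop on an object; the grip force is fixed at half the most. Time passes only in rows, so rows that repeat a pose let the fingers close. It gives the time, the measured TCP pose, the force and the opening at its end, in the units of the state.
- bot.get_obs(): the state, without advancing time (a new reading comes with each control period).
- bot.capture(name): name is "side" or "top"; returns a dict with "img" (384x512x3 uint8, blue, green, red), "range_z" (384x512 float32, mm along the optical axis (not along the pixel's ray), 0 where there is no reading), "fov_y" (degrees; the focal length in pixels is half the picture's height over the tangent of half this angle, whatever the lens; pixels are square), "cx", "cy" (the principal point, pixels), "R" (3x3) and "t" (3): a world point X has camera coordinates R X + t. Camera axes: x right, y down, z forward; pixel columns grow to the right and rows downward; lengths in mm; the calibration is good to about 2 mm. A picture is of the moment at which its call begins.
- bot.close_job(): hands the job in, once; it reports no verdict.
The state is a dict: "time": time; "joint_positions": joint angles; "dq": joint speeds; "tau": joint torques, N m; "tool_pos": TCP position; "tcp_rot": TCP orientation; "contact_force": force on the tool from outside, world axes, zero at the start; "moment": the same for the moment, N m; "grip_width": finger opening in mm.
Only numpy, scipy, OpenCV 4.12 (cv2) and the standard library are available. Lean on these libraries where they do the work, as an engineer would, in place of code of your own. Each camera call takes 0.05 s, during which the arm holds its last target.

### The job

Take the square stop arm out of its rack and slide it, nose first, into the bracket's square sleeve with its spring button on the slotted side: squeeze the button flush so that it goes in under the sleeve's edge, then push the arm on until the button pops out through the slot. Work gently, without ramming the arm or your fingers against the bracket, leave the jugs, the spanner and the cap bin where they stand, and let go of the arm at the end.

Things in the scene. Friction and masses are not known exactly. Their poses are not given: they have to be found in the camera images.
- stop_arm: Loose aluminium square tube, 30 x 30 mm, 255 mm long, 0.25 kg, lying level in the rack. Origin: centre of its underside, below the middle of the button; y along the tube to the nose, x out of the face with the button, z up. Nose tip at y = +135 mm; the tube ends at y = -120 mm, then a round black rubber bumper, 29 mm diameter, 16 mm long. Tube axis at z = 15 mm, centre of mass near y = 0.
- button (a joint): Spring button, a blunt steel bar 34 mm long (arm y -17 to +17 mm), 12 mm high, at mid-height of the arm's +x face. In m: 0 standing out 9 mm, 0.009 flush with the face. It moves in as a whole wherever pressed, against 2.4 N (out) to 4.4 N (flush). A sleeve wall holds it at 0.0055 to 0.009.
- button_seat (a point): Point on the stop arm's +x face at the button's middle (arm x +15, y 0, z +15 mm); axes as the arm's. Fingers pinching the tube's side faces over only the rear half of the button press it flush and leave its front half free to enter the sleeve, whose edge then keeps it down while the fingers let go and take the arm farther back.
- nose (a point): Centre of the tip of the arm's nose; axes as the arm's. The last 10 mm taper from 30 to 23 mm square.
- bracket: Bracket fixed on the bench: 110 x 90 mm foot plate, post, and on top a level square aluminium sleeve, 120 mm long, open at both ends, bore 32.4 mm square, 41 to 45 mm outside. Origin: under the sleeve's middle, on the bench; y along the sleeve, x towards its slotted side, z up. Sleeve axis at z = 110 mm. The arm goes in along +y at the end y = -60 mm, arm x to bracket x. It stands firm.
- mouth (a point): Centre of the sleeve's mouth (bracket y -60, z 110 mm), in a 22 mm long collar; axes as the bracket's. Behind the collar the +x wall is a plate with a slot 38 x 16 mm, clamped anywhere so that the slot's middle is 45 to 67 mm past the mouth (not measured): find it by feel. Sliding takes 3 to 10 N; within 4 mm after the button pops out it meets the slot's end and the arm goes no farther.
- rack: Grey plastic cradle fixed on the bench, base 80 x 200 x 10 mm, two rests 20 mm long at y = +-75 mm that carry the arm, its underside 50 mm above the bench, between cheeks 10 mm high, 7 mm thick, 34 mm apart. Between the rests both sides of the arm are free. Origin: centre of its underside; y along the arm.
- jug_a: Bystander: filled 1 litre jug, 85 x 85 mm, 200 mm tall, white cap. Origin: centre of the underside.
- jug_b: Bystander: filled 1 litre jug, 85 x 85 mm, 200 mm tall, white cap. Origin: centre of the underside.
- spanner: Bystander: steel spanner lying flat along its x. Origin: underside.
- cap_bin: Bystander: grey open bin, 120 x 160 x 50 mm, with white caps in it. Origin: centre of the underside.
There are look-alikes about, which are no part of the job. Several things look just like the bracket: the one meant starts farthest to the robot's left.

How it is judged:
By the outcome, as a careful person would: the job done as asked, in the order asked, and still so for the second after the job is handed in, with the robot touching nothing.
It also fails if it takes over 64 s, if anything falls off the work surface, if the arm or the gripper's body presses on something with over 40 N, if the wrist force passes 120 N, or if a joint passes its speed limit or range.

## Working session

There is one attempt and no reset: what is moved stays moved. The work goes in short steps, Python scripts to look and compute and a tool call to move; the robot and the scene stay as the last step left them, time stands still between calls to the robot, and variables do not carry over. Pictures are saved under pics/ and viewed, and the job is handed in when it is done.

Besides the shell and the picture viewer there is one more tool, called after "Emit:" as name(argument=value, ...), one argument or row to a line, values as JSON. servo_tool: Moves the arm, as the interface text tells. Its arguments: {"type":"object","properties":{"angular":{"type":"array","items":{"type":"array","items":{"type":"number"}}},"slide":{"type":"array","items":{"type":"array","items":{"type":"number"}}},"grip":{"type":"array","items":{"type":"number"}}},"required":["angular","slide","grip"]}

```bash
ls; mkdir -p pics; python3 - <<'E'
from plant import bot
import cv2,numpy as np,pickle
print(bot.get_obs())
for n in ("side","top"):
    c=bot.capture(n); pickle.dump(c,open(f"{n}0.pkl","wb")); cv2.imwrite(f"pics/{n}0.png",c["img"])
    print(n,c["fov_y"],c["cx"],c["cy"],c["R"],c["t"], (c["range_z"]>0).mean())
E
```

```text
pics
{'time': 0.0, 'joint_positions': array([ 9.90015397e-01,  3.42736329e-01,  1.52497418e+00, -8.33710972e-06,
        1.27543993e+00, -1.46007494e-01]), 'dq': array([-0.00044551,  0.000817  ,  0.00016772, -0.00020514, -0.00087444,
       -0.00105235]), 'tau': array([ 1.23628652e-04, -4.31256759e+01, -2.44217688e+01,  7.16289645e-02,
        5.61873545e-02, -1.03188765e-04]), 'tool_pos': array([220.89601039, 475.82482616, 226.05286917]), 'tcp_rot': array([-3.14005028e+00, -2.18754204e-04,  2.70682148e+00]), 'contact_force': array([ 0.27803119, -0.39944431, -0.16934961]), 'moment': array([-0.00923099,  0.02832664, -0.01778895]), 'grip_width': 91.73393165834207}
side 42.33650748729972 252.50057036408916 192.82449713676536 [[ 0.79318419 -0.60865058 -0.02008267]
 [-0.41718852 -0.51905883 -0.7460105 ]
 [ 0.44363563  0.600102   -0.66563129]] [-480.11613658  314.85580981 1515.74739441] 0.99517822265625
top 57.8592654759955 263.26767365086346 190.58890893555423 [[ 0.00991417 -0.99964298 -0.02481164]
 [-0.99388179 -0.00712134 -0.11021919]
 [ 0.11000314  0.02575256 -0.99359756]] [-24.08517052 597.00934942 984.15506373] 0.996002197265625
```

View pics/side0.png

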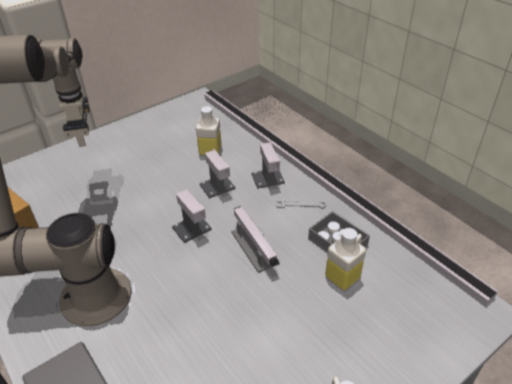

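View pics/top0.png

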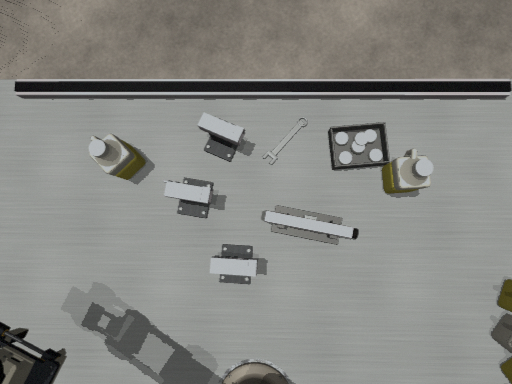

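The top view shows three bracket look-alikes, with sleeves at about (221,128), (188,191) and (233,267). The arm in its rack is at about (310,224), with the dark bumper at (354,233) on the right and the nose at (266,216). I'll measure these and make a close crop.

```bash
cat > h.py <<'E'
import numpy as np,cv2,pickle
def load(n): return pickle.load(open(n,"rb"))
def foc(c): return c["img"].shape[0]/2/np.tan(np.radians(c["fov_y"]/2))
def pts(c):
    f=foc(c); h,w=c["range_z"].shape; u,v=np.meshgrid(np.arange(w),np.arange(h)); z=c["range_z"]
    P=np.stack([(u-c["cx"])/f*z,(v-c["cy"])/f*z,z],-1)
    return (P-c["t"])@c["R"]
def ray(c,u,v,h):
    f=foc(c); d=c["R"].T@np.array([(u-c["cx"])/f,(v-c["cy"])/f,1]); o=-c["R"].T@c["t"]
    return o+d*(h-o[2])/d[2]
def proj(c,X):
    p=c["R"]@np.asarray(X,float)+c["t"]; f=foc(c); return f*p[0]/p[2]+c["cx"],f*p[1]/p[2]+c["cy"]
def crop(c,u0,v0,u1,v1,s,name):
    cv2.imwrite(name,cv2.resize(c["img"][v0:v1,u0:u1],None,fx=s,fy=s,interpolation=cv2.INTER_CUBIC))
E
python3 - <<'E'
from h import *
t=load("top0.pkl");s=load("side0.pkl")
P=pts(t)
for u,v in [(221,128),(188,191),(233,267),(310,224),(266,216),(354,233),(111,155),(408,172),(358,147),(285,140),(300,300)]: print(u,v,P[v,u].round(0))
crop(t,150,90,370,300,3.5,"pics/tc0.png")
crop(s,160,130,300,280,4,"pics/sc0.png")
E
```

```text
221 128 [756.  95. 131.]
188 191 [584. 179. 130.]
233 267 [387.  55. 130.]
310 224 [ 500. -150.   80.]
266 216 [521. -28.  81.]
354 233 [ 477. -269.   81.]
111 155 [673. 375. 164.]
408 172 [ 633. -391.  159.]
358 147 [ 729. -297.   32.]
285 140 [756. -83.   6.]
300 300 [ 281. -128.   -2.]
```

View pics/tc0.png

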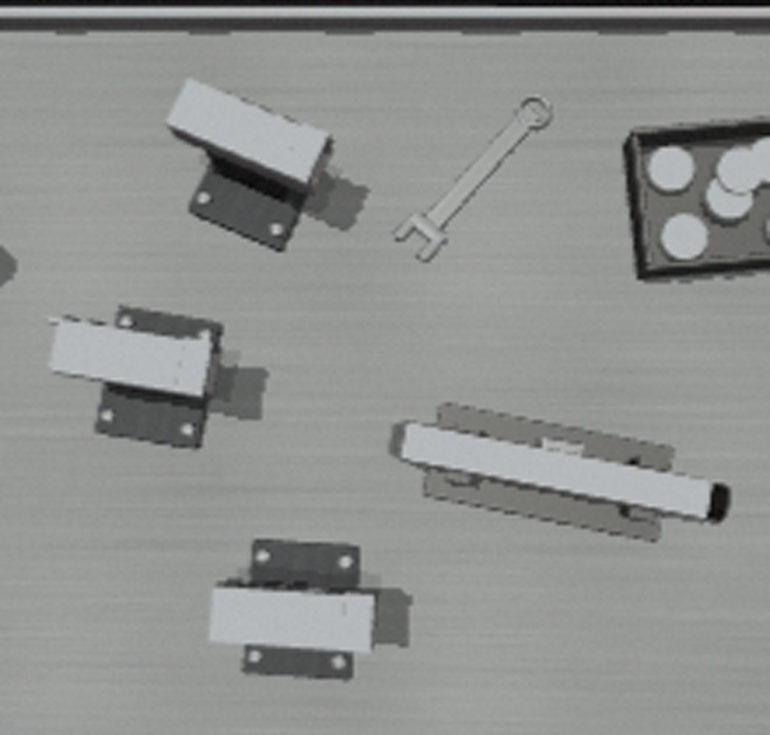

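View pics/sc0.png

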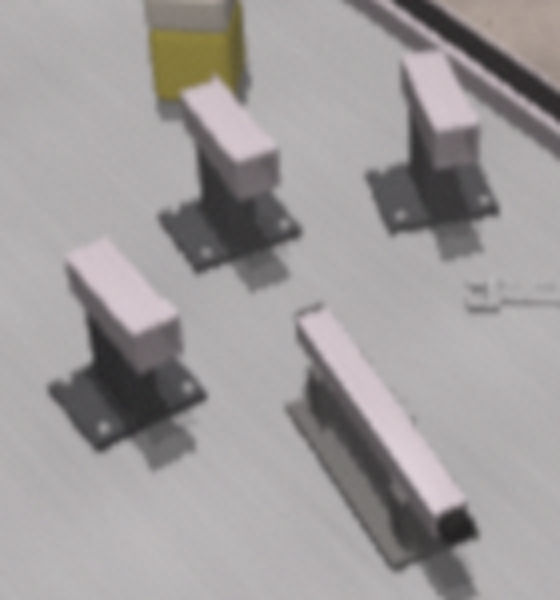

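```bash
python3 - <<'E'
from h import *
t=load("top0.pkl");s=load("side0.pkl")
print("campos",-t["R"].T@t["t"],-s["R"].T@s["t"])
P=pts(t); u,v=np.meshgrid(np.arange(512),np.arange(384))
def blob(c,seed,z0,z1,h):
    P=pts(c); m=((P[...,2]>z0)&(P[...,2]<z1)).astype(np.uint8)
    n,l=cv2.connectedComponents(m); k=l==l[seed[1],seed[0]]
    q=P[k]; print("n",k.sum(),"meanz",np.median(q[:,2]).round(1))
    cn=max(cv2.findContours(k.astype(np.uint8),0,1)[0],key=cv2.contourArea)[:,0,:]
    w=np.array([ray(c,a,b,h)[:2] for a,b in cn],np.float32)
    r=cv2.minAreaRect(w); print(" rect",np.round(r[0],1),np.round(r[1],1),round(r[2],1)); print(cv2.boxPoints(r).round(0).tolist())
    d,ev=np.linalg.eigh(np.cov(q[:,:2].T)); a=ev[:,1]; a=a*np.sign(a[1]); print(" pca",q[:,:2].mean(0).round(1),np.degrees(np.arctan2(a[1],a[0])).round(2))
for seed in [(188,191),(221,128),(233,267)]: blob(t,seed,122,140,131.5)
blob(t,(310,224),72,90,80)
E
```

```text
campos [ 485.33535543  -45.16958336 1043.05836352] [ -160.26479804 -1038.39731727  1234.1726197 ]
n 699 meanz 130.7
 rect [583.5 184.6] [130.3  42.7] 80.9
[[552.0, 124.0], [594.0, 117.0], [615.0, 246.0], [573.0, 252.0]]
 pca [582.3 180.8] 80.93
n 679 meanz 130.8
 rect [759.4  96.3] [120.4  44.2] 67.1
[[716.0, 49.0], [756.0, 32.0], [803.0, 143.0], [762.0, 160.0]]
 pca [758.6  96.1] 67.45
n 754 meanz 130.7
 rect [388.7  54.9] [119.7  43.3] 87.9
[[365.0, -4.0], [408.0, -6.0], [413.0, 114.0], [369.0, 115.0]]
 pca [389.2  54.4] 87.48
n 1066 meanz 80.0
 rect [ 504.1 -149. ] [269.3  37.5] 79.5
[[461.0, -278.0], [498.0, -285.0], [547.0, -20.0], [510.0, -13.0]]
 pca [ 500.6 -148.2] 79.54
```

```bash
cat >> h.py <<'E'
def edges(c,seed,z0,z1,h,trim=4,show=True):
    P=pts(c); m=((P[...,2]>z0)&(P[...,2]<z1)).astype(np.uint8)
    n,l=cv2.connectedComponents(m); k=l==l[seed[1],seed[0]]
    us=np.where(k.any(0))[0]; us=us[trim:-trim]
    A=[];B=[]
    for u in us:
        vs=np.where(k[:,u])[0]; A.append(ray(c,u,vs[0]-.5,h)[:2]); B.append(ray(c,u,vs[-1]+.5,h)[:2])
    out=[]
    for Q in (A,B):
        Q=np.array(Q,np.float32); vx,vy,x0,y0=cv2.fitLine(Q,cv2.DIST_HUBER,0,.01,.01).ravel()
        if vy<0: vx,vy=-vx,-vy
        r=(Q-[x0,y0])@np.array([vy,-vx]); out.append((x0,y0,vx,vy)); print(" line",round(float(x0),1),round(float(y0),1),"deg",np.degrees(np.arctan2(vy,vx)).round(2),"rms",r.std().round(2))
    a,b=out; d=np.array([a[2]+b[2],a[3]+b[3]]);d/=np.linalg.norm(d);nrm=np.array([d[1],-d[0]])
    print(" width",(np.array(a[:2])-b[:2])@nrm, "axis deg",np.degrees(np.arctan2(d[1],d[0])).round(2))
    off=((np.array(a[:2])+b[:2])/2)@nrm
    cn=np.argwhere(k); al=[ray(c,u,v,h)[:2]@d for v,u in cn]
    lo,hi=min(al)-1,max(al)+1
    print(" ends",(off*nrm+lo*d).round(1),(off*nrm+hi*d).round(1),"len",round(hi-lo,1),"medz",np.median(P[k][:,2]).round(1))
    return off*nrm,d,nrm,lo,hi
E
python3 - <<'E'
from h import *
t=load("top0.pkl")
edges(t,(188,191),122,140,130.5)
edges(t,(310,224),72,90,80)
P=pts(t)
# heights along the bracket & arm
np.set_printoptions(linewidth=250)
print(P[178:205,160:220,2].round(0).astype(int)[:, ::1])
crop(t,155,165,235,225,10,"pics/b0.png"); crop(t,255,195,365,250,7,"pics/a0.png")
E
```

```text
line 603.3 183.2 deg 81.59 rms 0.98
 line 561.2 180.0 deg 81.06 rms 0.75
 width 41.133484 axis deg 81.33
 ends [572.7 119.4] [592.7 250.3] len 132.5 medz 130.7
 line 515.8 -147.7 deg 79.56 rms 1.9
 line 485.5 -146.2 deg 79.6 rms 0.88
 width 30.116991 axis deg 79.58
 ends [ 475.9 -281.7] [525.  -14.9] len 271.3 medz 80.0
[[-3 -1  2 ... -2  3  2]
 [ 2  0  1 ...  1  1  2]
 [ 0  2 -1 ...  0  2  1]
 ...
 [ 0  0  0 ...  0  2 -2]
 [ 1  0  0 ...  5  0 -2]
 [ 2 -2 -2 ... -2  2 -1]]
```

View pics/b0.png

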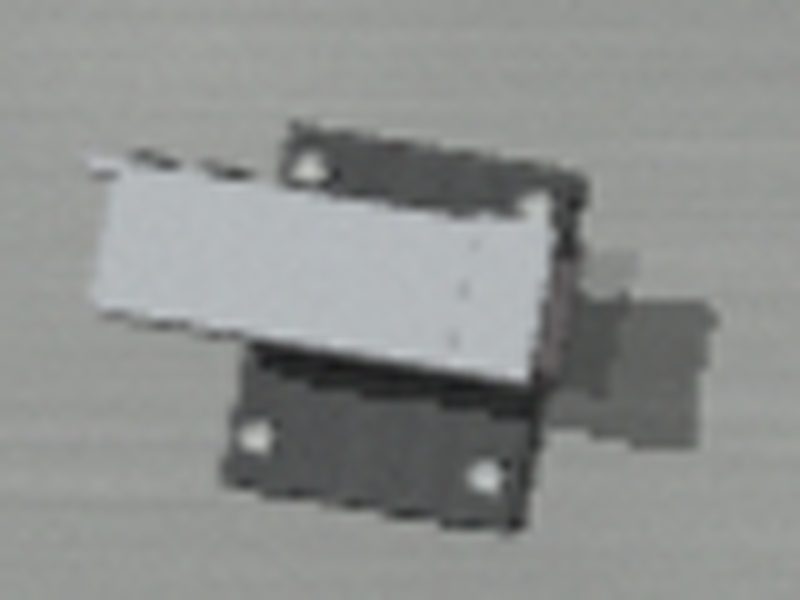

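View pics/a0.png

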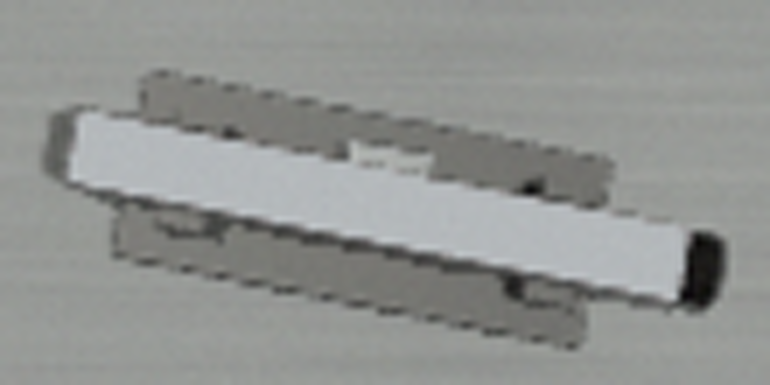

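```bash
python3 - <<'E'
from h import *
t=load("top0.pkl")
o,d,n,lo,hi=edges(t,(310,224),72,90,80)
for nm,u,v,h,y in [("taper start",265.7,216,80,125),("tube end",353,232.5,80,-120),("nose tip",261.6,215.5,68,135),("bumper end",358.5,233,72,-136),("btn L",305,216,71,17),("btn R",317,219,71,-17)]:
    p=ray(t,u-.5,v-.5,h)[:2]; print(nm,"along",(p@d).round(1),"-> origin along",(p@d-y).round(1),"lateral",((p-o)@n).round(1))
o2,d2,n2,lo,hi=edges(t,(188,191),122,140,130.5)
for nm,u,v,h,y in [("mouth",209,193,132,-60),("mouth bottom corner",208,202.5,132,-60),("collar end",201,194,131,-38),("far",165,189,130.5,60)]:
    p=ray(t,u-.5,v-.5,h)[:2]; print(nm,"along",(p@d2).round(1),"-> o along",(p@d2-y).round(1),"lat",((p-o2)@n2).round(1))
print(o,d,n,o2,d2,n2)
# foot plate
P=pts(t)
E
```

```text
line 515.8 -147.7 deg 79.56 rms 1.9
 line 485.5 -146.2 deg 79.6 rms 0.88
 width 30.116991 axis deg 79.58
 ends [ 475.9 -281.7] [525.  -14.9] len 271.3 medz 80.0
taper start along 68.7 -> origin along -56.3 lateral -0.2
tube end along -174.4 -> origin along -54.4 lateral 0.8
nose tip along 80.6 -> origin along -54.4 lateral -0.6
bumper end along -191.3 -> origin along -55.3 lateral 2.6
btn L along -38.6 -> origin along -55.6 lateral 20.8
btn R along -72.7 -> origin along -55.7 lateral 19.0
 line 603.3 183.2 deg 81.59 rms 0.98
 line 561.2 180.0 deg 81.06 rms 0.75
 width 41.133484 axis deg 81.33
 ends [572.7 119.4] [592.7 250.3] len 132.5 medz 130.7
mouth along 209.5 -> o along 269.5 lat 6.6
mouth bottom corner along 207.7 -> o along 267.7 lat -18.6
collar end along 230.3 -> o along 268.3 lat 0.7
far along 328.0 -> o along 268.0 lat -1.3
[510.4306  -93.86713] [0.18086506 0.98350793] [ 0.98350793 -0.18086506] [541.91516  -82.671165] [0.15080895 0.98856294] [ 0.98856294 -0.15080895]
```

Emit:
servo_tool(
  angular=[
    [0,0,-4],
    [0,0,-8],
    [0,0,-12],
    [0,0,-16],
    [0,0,-20],
    [0,0,-24],
    [0,0,-28],
    [0,0,-32],
    [0,0,-36],
    [0,0,-40],
  ],
  slide=[
    [15,-20,0],
    [35,-50,0],
    [56,-85,0],
    [78,-120,0],
    [100,-155,0],
    [121,-190,0],
    [142,-225,0],
    [161,-260,0],
    [180,-293,0],
    [199,-326,0],
  ],
  grip=[1,1,1,1,1,1,1,1,1,1],
)

```text
time: 0.93
tool_pos: [420.5, 148.3, 226.6]
tcp_rot: [-3.141, -0.0, 2.005]
contact_force: [0.3, 0.3, -0.1]
grip_width: 91.8
```

Emit:
servo_tool(
  angular=[
    [0,0,-4],
    [0,0,-8],
    [0,0,-12],
    [0,0,-16],
    [0,0,-20],
    [0,0,-24],
    [0,0,-28],
    [0,0,-32],
    [0,0,-35.5],
    [0,0,-35.5],
  ],
  slide=[
    [9,-36,-3],
    [18,-72,-7],
    [27,-108,-12],
    [36,-144,-18],
    [45,-180,-24],
    [54,-216,-30],
    [62,-248,-36],
    [70,-280,-42],
    [76,-302,-47],
    [78,-310,-50],
  ],
  grip=[1,1,1,1,1,1,1,1,1,1],
)

```text
time: 1.77
tool_pos: [498.3, -162.9, 175.6]
tcp_rot: [-3.141, 0.0, 1.384]
contact_force: [-0.3, -0.7, 0.3]
grip_width: 91.6
```

Emit:
servo_tool(
  angular=[
    [0,0,0],
    [0,0,0],
    [0,0,0],
  ],
  slide=[
    [0,0,0],
    [0,0,0],
    [0,0,0],
  ],
  grip=[1,1,1],
)

```text
time: 2.02
tool_pos: [497.8, -158.5, 176.9]
tcp_rot: [-3.141, -0.001, 1.391]
contact_force: [0.1, 0.7, 0.4]
grip_width: 91.7
```

```bash
python3 - <<'E'
from plant import bot
from h import *
c=bot.capture("top"); s=bot.capture("side")
pickle.dump(c,open("top1.pkl","wb")); pickle.dump(s,open("side1.pkl","wb"))
o=bot.get_obs(); print(o["tool_pos"].round(1),o["tcp_rot"].round(4))
p=o["tool_pos"]; print(proj(c,p),proj(s,p))
crop(c,235,180,385,270,5,"pics/t1.png"); crop(s,190,160,310,280,5,"pics/s1.png")
E
```

```text
[ 498.1 -158.5  177.2] [ 3.1411e+00 -1.0000e-04  1.3914e+00]
(np.float64(317.8263592586843), np.float64(224.39306599165934)) (np.float64(255.0567851920024), np.float64(211.41187882713382))
```

View pics/t1.png

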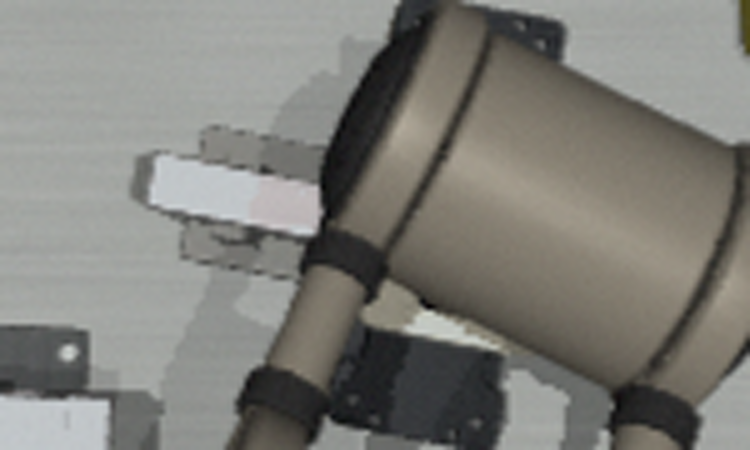

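View pics/s1.png

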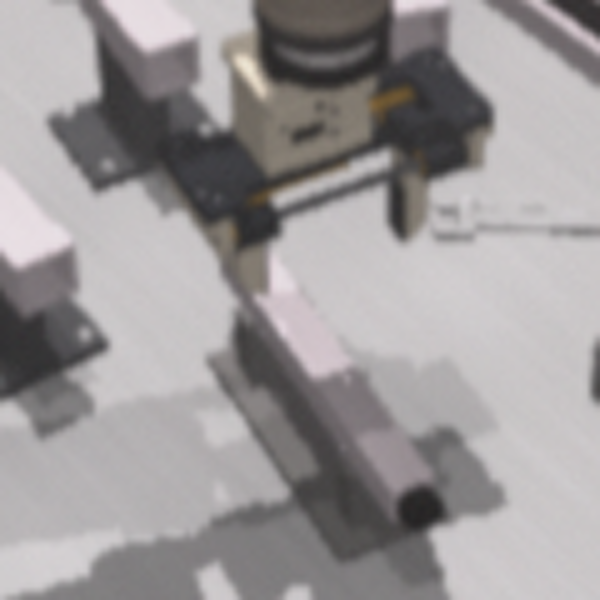

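Emit:
servo_tool(
  angular=[
    [0,0,0],
    [0,0,0],
    [0,0,0],
    [0,0,0],
    [0,0,0],
    [0,0,0],
    [0,0,0],
    [0,0,0],
  ],
  slide=[
    [0,-2,-20],
    [0,-2,-45],
    [0,-2,-70],
    [0,-2,-95],
    [0,-2,-115],
    [0,-2,-125],
    [0,-2,-131],
    [0,-2,-131],
  ],
  grip=[1,1,1,1,1,1,1,1],
)

```text
time: 2.78
tool_pos: [498.0, -161.2, 45.4]
tcp_rot: [-3.141, -0.0, 1.39]
contact_force: [-0.9, -0.5, 0.3]
grip_width: 91.7
```

Emit:
servo_tool(
  angular=[
    [0,0,0],
    [0,0,0],
    [0,0,0],
    [0,0,0],
    [0,0,0],
    [0,0,0],
    [0,0,0],
    [0,0,0],
  ],
  slide=[
    [0,0,0],
    [0,0,0],
    [0,0,0],
    [0,0,0],
    [0,0,0],
    [0,0,0],
    [0,0,0],
    [0,0,0],
  ],
  grip=[0.5,0.2,0,-0.2,-0.3,-0.5,-0.5,-0.5],
)

```text
time: 3.45
tool_pos: [498.4, -162.0, 45.9]
tcp_rot: [3.141, 0.0, 1.389]
contact_force: [1.1, 0.5, -0.8]
grip_width: 42.9
```

Emit:
servo_tool(
  angular=[
    [0,0,0],
    [0,0,0],
    [0,0,0],
    [0,0,0],
    [0,0,0],
  ],
  slide=[
    [0,0,0],
    [0,0,0],
    [0,0,0],
    [0,0,0],
    [0,0,0],
  ],
  grip=[-1,-1,-1,-1,-1],
)

```text
time: 3.87
tool_pos: [496.9, -161.6, 45.9]
tcp_rot: [-3.139, -0.0, 1.389]
contact_force: [-3.8, -0.2, 7.0]
grip_width: 30.0
```

```bash
python3 - <<'E'
from plant import bot
from h import *
c=bot.capture("top"); s=bot.capture("side")
pickle.dump(c,open("top2.pkl","wb")); pickle.dump(s,open("side2.pkl","wb"))
o=bot.get_obs(); print(o["tool_pos"].round(1),o["tcp_rot"].round(4),o["grip_width"],o["contact_force"].round(1))
crop(s,190,160,310,280,5,"pics/s2.png")
E
```

```text
[ 496.9 -161.6   45.9] [-3.1391e+00 -1.0000e-04  1.3894e+00] 29.691122372215617 [-3.8  0.8  5.1]
```

View pics/s2.png

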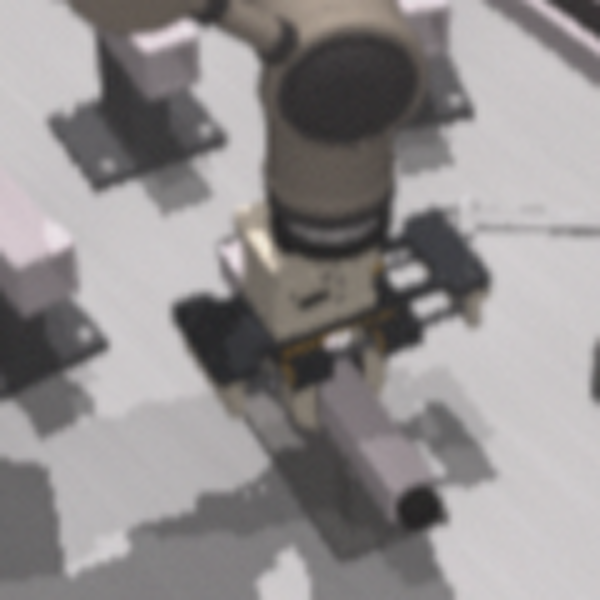

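Emit:
servo_tool(
  angular=[
    [0,0,0],
    [0,0,0],
    [0,0,0],
    [0,0,0],
    [0,0,0],
    [0,0,0],
  ],
  slide=[
    [0,0,3],
    [0,0,9],
    [0,0,20],
    [0,0,35],
    [0,0,50],
    [0,0,60],
  ],
  grip=[-1,-1,-1,-1,-1,-1],
)

```text
time: 4.47
tool_pos: [498.6, -162.0, 107.2]
tcp_rot: [3.14, 0.0, 1.389]
contact_force: [1.6, 0.0, -3.4]
grip_width: 30.2
```

Emit:
servo_tool(
  angular=[
    [0,0,0.5],
    [0,0,1],
    [0,0,1.5],
    [0,0,1.5],
    [0,0,1.5],
    [0,0,1.5],
    [0,0,1.5],
    [0,0,1.5],
  ],
  slide=[
    [6,14,0],
    [14,32,0],
    [24,54,0],
    [34,76,0],
    [43,96,0],
    [48,106,0],
    [49,108,0],
    [49,108,0],
  ],
  grip=[-1,-1,-1,-1,-1,-1,-1,-1],
)

```text
time: 5.13
tool_pos: [547.1, -53.6, 105.6]
tcp_rot: [-3.141, 0.0, 1.417]
contact_force: [-0.7, -0.5, -2.0]
grip_width: 29.7
```

```bash
python3 - <<'E'
from plant import bot
from h import *
c=bot.capture("top"); s=bot.capture("side")
pickle.dump(c,open("top3.pkl","wb")); pickle.dump(s,open("side3.pkl","wb"))
o=bot.get_obs(); print(o["time"],o["tool_pos"].round(1),o["tcp_rot"].round(4),o["grip_width"],o["contact_force"].round(1))
crop(c,150,150,330,270,4,"pics/t3.png")
crop(s,170,120,330,270,4,"pics/s3.png")
E
```

```text
5.2333 [546.7 -54.7 105.6] [-3.1411e+00  4.0000e-04  1.4149e+00] 30.271426714964118 [-0.9  0.  -2.3]
```

View pics/t3.png

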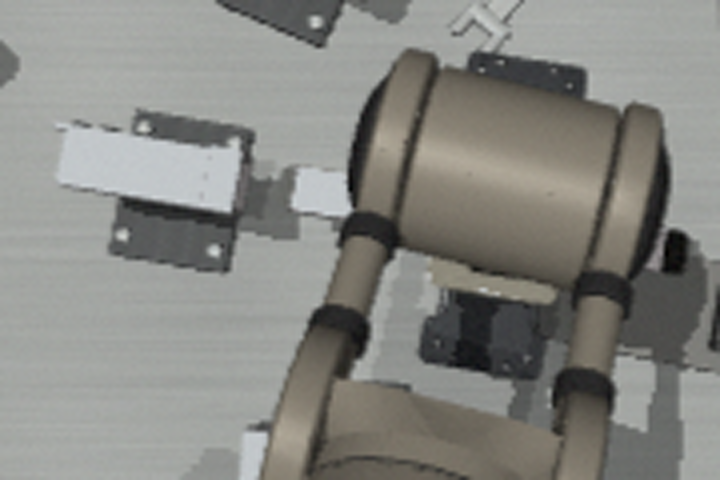

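View pics/s3.png

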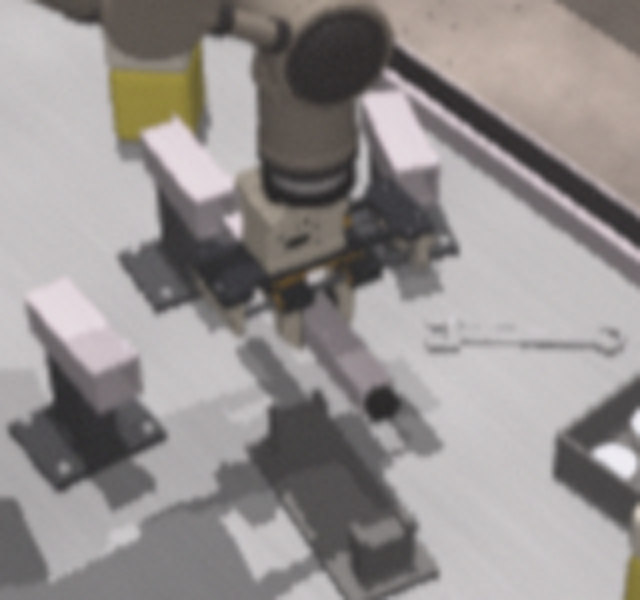

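```bash
python3 - <<'E'
from h import *
t=load("top3.pkl"); P=pts(t)
k=(P[...,2]>128)&(P[...,2]<150); 
sub=k[185:210,222:238]; print(sub.sum())
A=[];B=[];Z=[]
for u in range(225,236):
    vs=np.where(k[185:212,u])[0]+185
    A.append(ray(t,u,vs[0]-.5,139.7)[:2]);B.append(ray(t,u,vs[-1]+.5,139.7)[:2]); Z.append(np.median(P[vs,u,2]))
A=np.array(A);B=np.array(B); C=(A+B)/2; print("width",np.linalg.norm((A-B).mean(0)),"z",np.round(Z,1), "mid",C.mean(0).round(1))
m=np.array([573.33,123.25])
for deg in (80.8,81.1,81.4):
    d=np.array([np.cos(np.radians(deg)),np.sin(np.radians(deg))]);n=np.array([d[1],-d[0]])
    tool=np.array([546.7,-54.7])
    print(deg,"lat of nose part wrt mouth axis",((C.mean(0)-m)@n).round(2),"tool lat",((tool-m)@n).round(2))
for seed in [(188,191)]: edges(t,seed,122,140,131.5); 
# bumper
bm=(t["img"].max(2)<40); bm[:200]=0;bm[230:]=0;bm[:,:310]=0;bm[:,330:]=0
ys,xs=np.where(bm);print(xs.min(),xs.max(),ys.min(),ys.max(),P[ys,xs].mean(0).round(1))
print(P[ys,xs,2].max())
E
```

```text
181
width 31.05669947113296 z [139.3 139.7 138.5 139.1 139.8 139.5 139.4 140.2 139.8 139.7 141.3] mid [566.1  65.2]
80.8 lat of nose part wrt mouth axis 2.12 tool lat 2.16
81.1 lat of nose part wrt mouth axis 1.82 tool lat 1.22
81.4 lat of nose part wrt mouth axis 1.51 tool lat 0.28
 line 603.1 182.9 deg 81.59 rms 0.98
 line 561.0 179.5 deg 80.97 rms 0.75
 width 41.164013 axis deg 81.28
 ends [572.6 119.2] [592.6 250. ] len 132.3 medz 130.7
310 329 200 228 [ 524.9 -141.7  284.6]
1043.05836351592
```

Emit:
servo_tool(
  angular=[
    [0,0,0],
    [0,0,0],
    [0,0,0],
    [0,0,0],
    [0,0,0],
    [0,0,0],
    [0,0,0],
  ],
  slide=[
    [-0.5,0,-3],
    [-1,0.2,-8],
    [-1.5,0.2,-12],
    [-1.5,0.2,-14.6],
    [-0.5,6,-14.6],
    [0.4,12,-14.6],
    [0.4,12,-14.6],
  ],
  grip=[-1,-1,-1,-1,-1,-1,-1],
)

```text
time: 5.82
tool_pos: [547.7, -40.6, 91.2]
tcp_rot: [3.141, -0.0, 1.416]
contact_force: [0.5, 0.1, -2.7]
grip_width: 29.9
```

```bash
cat > look.py <<'E'
from plant import bot
from h import *
import sys
k=sys.argv[1]
c=bot.capture("top"); s=bot.capture("side")
pickle.dump(c,open(f"top{k}.pkl","wb")); pickle.dump(s,open(f"side{k}.pkl","wb"))
o=bot.get_obs(); 
m=np.array([573.33,123.25,110]); a=np.radians(81.1); d=np.array([np.cos(a),np.sin(a)]); n=np.array([d[1],-d[0]])
q=o["tool_pos"][:2]-m[:2]
print(o["time"],o["tool_pos"].round(1),o["tcp_rot"].round(4),o["grip_width"],o["contact_force"].round(1),"along",(q@d).round(1),"lat",(q@n).round(1))
crop(c,150,150,330,270,4,f"pics/t{k}.png")
crop(s,180,120,300,240,5,f"pics/s{k}.png")
E
python3 look.py 4; python3 - <<'E'
from h import *
t=load("top4.pkl");P=pts(t)
np.set_printoptions(linewidth=250)
k=(P[...,2]>113)&(P[...,2]<150)
for u in range(205,238):
    vs=np.where(k[183:212,u])[0]+183
    if len(vs)>4:
        z=np.median(P[vs,u,2]); h=z
        a=ray(t,u,vs[0]-.5,125);b=ray(t,u,vs[-1]+.5,125)
        mm=np.array([573.33,123.25]); c=(a+b)[:2]/2-mm
        print(u,len(vs),z.round(1),"lat",(c@[.988,-.155]).round(1),"al",(c@[.155,.988]).round(1))
E
```

```text
5.9167 [547.7 -41.3  91.3] [3.1411e+00 1.0000e-04 1.4162e+00] 29.630860519304985 [-0.7  0.7 -2.5] along -166.6 lat 0.2
205 16 133.0 lat 0.4 al 11.0
206 16 131.5 lat 0.8 al 8.3
207 16 132.2 lat 1.3 al 5.7
208 17 132.0 lat 0.4 al 2.8
209 10 132.5 lat 10.0 al 1.8
210 5 130.3 lat 17.0 al 0.4
216 9 123.2 lat -1.4 al -19.3
217 10 124.2 lat 0.3 al -21.7
218 11 124.3 lat -0.6 al -24.6
219 11 125.8 lat -0.1 al -27.2
220 11 125.4 lat 0.3 al -29.9
221 11 125.2 lat 0.7 al -32.5
222 11 125.2 lat 1.2 al -35.1
223 12 125.5 lat 0.3 al -38.0
224 12 125.7 lat 0.7 al -40.7
225 12 125.5 lat 1.2 al -43.3
226 11 125.3 lat 0.3 al -46.2
227 11 124.7 lat 0.7 al -48.8
228 11 125.7 lat 1.1 al -51.4
229 12 125.2 lat 0.3 al -54.3
230 12 126.0 lat 0.7 al -56.9
```

View pics/t4.png

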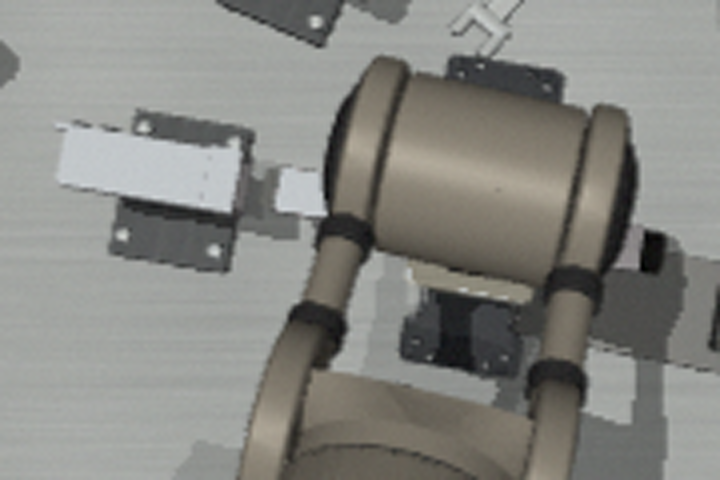

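View pics/s4.png

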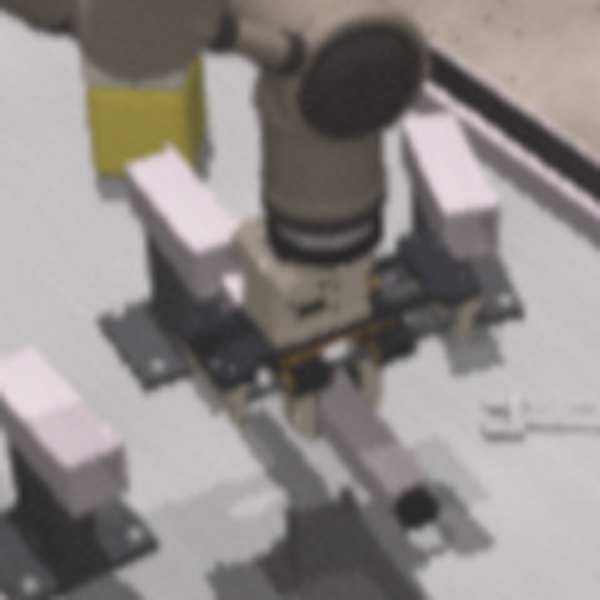

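Emit:
servo_tool(
  angular=[
    [0,0,0],
    [0,0,0],
    [0,0,0],
    [0,0,0],
    [0,0,0],
    [0,0,0],
    [0,0,0],
    [0,0,0],
    [0,0,0],
    [0,0,0],
  ],
  slide=[
    [0.0,3,0],
    [0.4,6,0],
    [0.9,9,0],
    [1.3,12,0],
    [1.8,15,0],
    [2.3,18,0],
    [2.7,21,0],
    [3.2,24,0],
    [3.7,27,0],
    [4.1,30,0],
  ],
  grip=[-1,-1,-1,-1,-1,-1,-1,-1,-1,-1],
)

```text
time: 6.75
tool_pos: [551.7, -11.5, 91.1]
tcp_rot: [3.141, 0.0, 1.415]
contact_force: [-0.4, 0.7, -2.2]
grip_width: 29.7
```

Emit:
servo_tool(
  angular=[
    [0,0,0],
    [0,0,0],
    [0,0,0],
    [0,0,0],
    [0,0,0],
    [0,0,0],
    [0,0,0],
    [0,0,0],
  ],
  slide=[
    [0.5,3,0],
    [0.9,6,0],
    [1.4,9,0],
    [1.9,12,0],
    [2.3,15,0],
    [2.8,18,0],
    [3.3,21,0],
    [3.8,24,0],
  ],
  grip=[-1,-1,-1,-1,-1,-1,-1,-1],
)

```text
time: 7.42
tool_pos: [555.5, 12.4, 91.1]
tcp_rot: [3.142, 0.0, 1.415]
contact_force: [-0.3, -0.2, -2.5]
grip_width: 30.0
```

Emit:
servo_tool(
  angular=[
    [0,0,0],
    [0,0,0],
    [0,0,0],
    [0,0,0],
    [0,0,0],
    [0,0,0],
    [0,0,0],
    [0,0,0],
  ],
  slide=[
    [0.5,3,0],
    [0.9,6,0],
    [1.4,9,0],
    [1.9,12,0],
    [2.3,15,0],
    [2.8,18,0],
    [3.3,21,0],
    [3.8,24,0],
  ],
  grip=[-1,-1,-1,-1,-1,-1,-1,-1],
)

```text
time: 8.08
tool_pos: [559.3, 36.5, 91.2]
tcp_rot: [3.141, -0.0, 1.415]
contact_force: [0.2, -0.1, -2.3]
grip_width: 29.9
```

Emit:
servo_tool(
  angular=[
    [0,0,0],
    [0,0,0],
    [0,0,0],
    [0,0,0],
    [0,0,0],
    [0,0,0],
    [0,0,0],
    [0,0,0],
    [0,0,0],
    [0,0,0],
  ],
  slide=[
    [0.6,4,0],
    [1.3,8,0],
    [1.9,12,0],
    [2.5,16,0],
    [3.1,20,0],
    [3.8,24,0],
    [4.4,28,0],
    [5.0,32,0],
    [5.7,36,0],
    [6.3,40,0],
  ],
  grip=[-1,-1,-1,-1,-1,-1,-1,-1,-1,-1],
)

```text
time: 8.92
tool_pos: [565.6, 76.6, 91.1]
tcp_rot: [3.141, 0.0, 1.415]
contact_force: [-0.8, 0.0, -3.3]
grip_width: 29.7
```

```bash
python3 look.py 5
```

```text
9.0167 [565.6  76.8  91.1] [ 3.1414e+00 -2.0000e-04  1.4159e+00] 29.731320277350477 [ 0.2  0.7 -3.5] along -47.0 lat -0.4
```

View pics/t5.png

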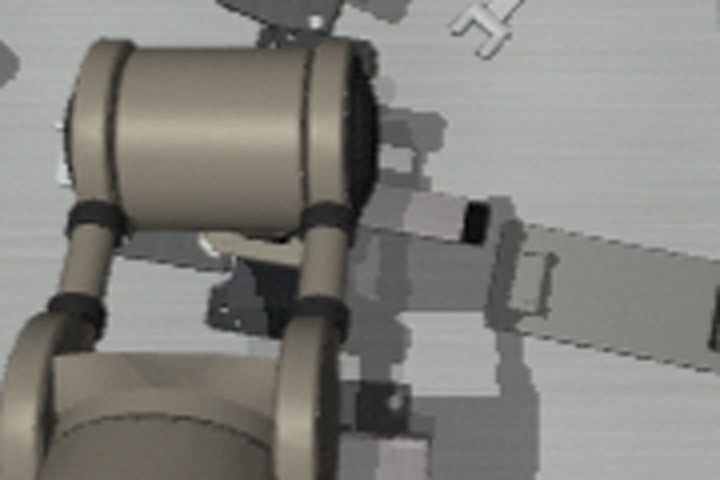

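View pics/s5.png

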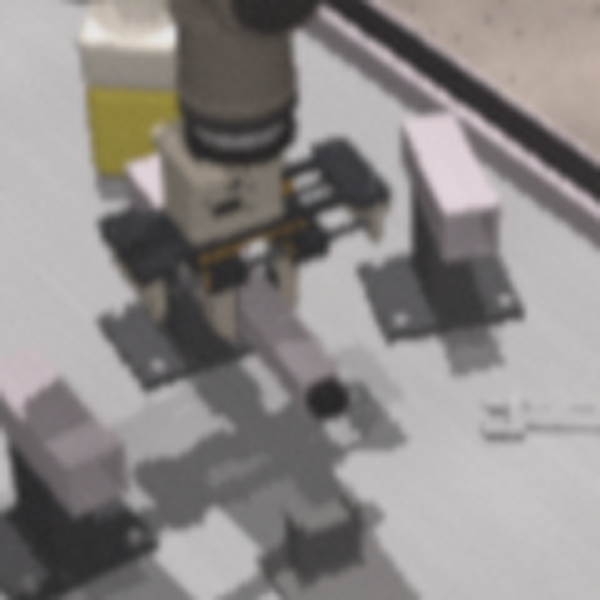

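```bash
python3 - <<'E'
from h import *
t=load("top5.pkl");P=pts(t)
print(P[200:211:2,262:275,2].round(0))
m=np.array([573.33,123.25]);d=np.array([.1547,.988]);n=np.array([.988,-.1547])
row=t["img"][205,255:280].astype(int).sum(1);print(row)
for u,h in [(266.3,125),(272.5,118)]:
    p=ray(t,u-.5,205.,h)[:2]-m; print(p@d,p@n)
t=load("top4.pkl"); 
for v in (211,213): print(t["img"][v,300:325].astype(int).sum(1))
E
```

```text
[[126. 125. 125. 126. 125.   1. 112.   1.   1.   0.  -4.  -1.  -3.]
 [124. 124. 124. 124. 127. 122. 121. 123. 121. 121. 118.  -0.   4.]
 [126. 128. 123. 127. 124. 124. 126. 125. 122. 123. 109.  -2.  -1.]
 [125. 126. 127. 126. 123. 125. 125. 124. 125. 122.  -1.  -1.   1.]
 [127. 127. 123. 126. 124. 124. 122. 125. 127. 121.   1.   1.   2.]
 [111. 120. 123. 109. 114. 116. 116. 119. 120.   2.  -0.   1.   0.]]
[427 431 430 431 422 422 422 411 419 414 370  44  54  55  53  59 105 237
 328 326 316 270 235 220 282]
-153.70945089523363 -0.9210950165913959
-169.82126467142817 2.2275407272869066
[269 147  92  85  70 165 331 403 399 374 249  59  43  55  53  69 177 307
 306 353 475 478 478 473 469]
[214 104  98  77 167 343 418 415 419 377  96  59  44  59  64  88 194 224
 210 236 296 406 482 485 487]
```

Emit:
servo_tool(
  angular=[
    [0,0,0],
    [0,0,0],
    [0,0,0],
    [0,0,0],
    [0,0,0],
    [0,0,0],
  ],
  slide=[
    [0.4,2.5,0],
    [0.8,5,0],
    [1.2,7.5,0],
    [1.6,10,0],
    [1.9,12,0],
    [2.2,14,0],
  ],
  grip=[-1,-1,-1,-1,-1,-1],
)

```text
time: 9.52
tool_pos: [567.8, 90.4, 91.2]
tcp_rot: [3.142, 0.0, 1.415]
contact_force: [0.5, 0.0, -1.9]
grip_width: 29.9
```

Emit:
servo_tool(
  angular=[
    [0,0,0],
    [0,0,0],
    [0,0,0],
    [0,0,0],
  ],
  slide=[
    [0.25,1.5,0],
    [0.5,3,0],
    [0.7,4.5,0],
    [0.95,6,0],
  ],
  grip=[-1,-1,-1,-1],
)

```text
time: 9.85
tool_pos: [568.7, 96.3, 91.1]
tcp_rot: [3.141, 0.0, 1.415]
contact_force: [-0.1, 0.5, -2.3]
grip_width: 29.9
```

Emit:
servo_tool(
  angular=[
    [0,0,0],
    [0,0,0],
    [0,0,0],
    [0,0,0],
    [0,0,0],
  ],
  slide=[
    [0.25,1.5,0],
    [0.5,3,0],
    [0.7,4.5,0],
    [0.95,6,0],
    [1.3,8,0],
  ],
  grip=[-1,-1,-1,-1,-1],
)

```text
time: 10.27
tool_pos: [570.0, 104.3, 91.1]
tcp_rot: [3.142, 0.0, 1.415]
contact_force: [0.1, -0.6, -2.5]
grip_width: 29.7
```

```bash
python3 look.py 6
```

```text
10.3667 [570.  104.5  91.1] [ 3.1415e+00 -1.0000e-04  1.4155e+00] 29.68475748620008 [-0.1 -0.5 -3.2] along -19.1 lat -0.4
```

View pics/s6.png

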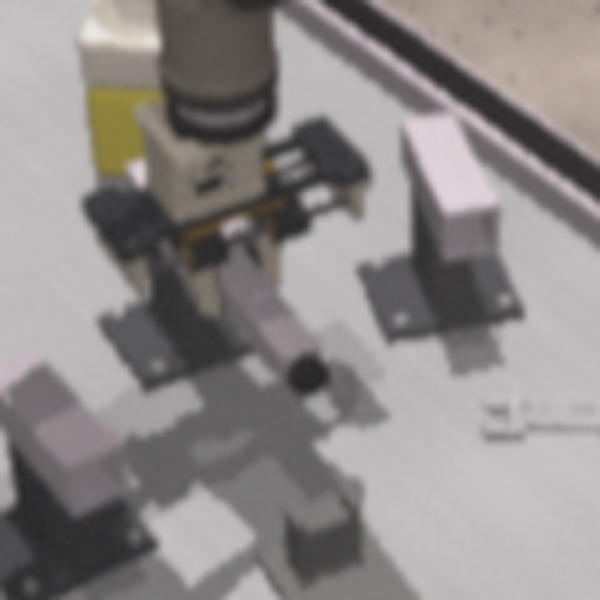

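Emit:
servo_tool(
  angular=[
    [0,0,0],
    [0,0,0],
    [0,0,0],
    [0,0,0],
  ],
  slide=[
    [0.25,1.5,0],
    [0.5,3,0],
    [0.6,4,0],
    [0.6,4,0],
  ],
  grip=[-1,-1,-1,-1],
)

```text
time: 10.7
tool_pos: [570.6, 108.4, 91.1]
tcp_rot: [3.141, -0.0, 1.415]
contact_force: [-0.4, -0.6, -1.6]
grip_width: 29.8
```

Emit:
servo_tool(
  angular=[
    [0,0,0],
    [0,0,0],
    [0,0,0],
    [0,0,0],
    [0,0,0],
    [0,0,0],
  ],
  slide=[
    [0,0,0],
    [0,0,0],
    [0,0,0],
    [0,0,0],
    [0,0,0],
    [0,0,0],
  ],
  grip=[-0.3,-0.25,-0.2,-0.1,0,0.1],
)

```text
time: 11.2
tool_pos: [570.9, 108.1, 91.4]
tcp_rot: [3.141, -0.0, 1.415]
contact_force: [-0.1, -0.8, -0.0]
grip_width: 47.9
```

```bash
python3 look.py 7
```

```text
11.3 [570.8 108.1  91.3] [ 3.1411e+00 -1.0000e-04  1.4152e+00] 49.84152118501465 [ 0.4  0.6 -0.6] along -15.3 lat -0.2
```

View pics/s7.png

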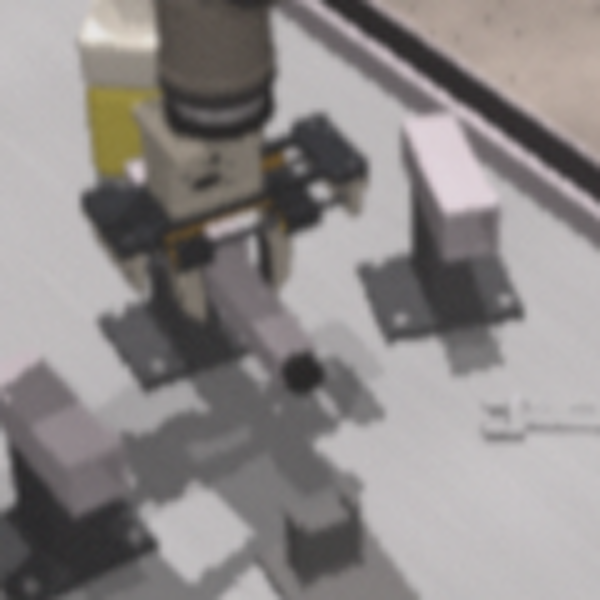

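View pics/t7.png

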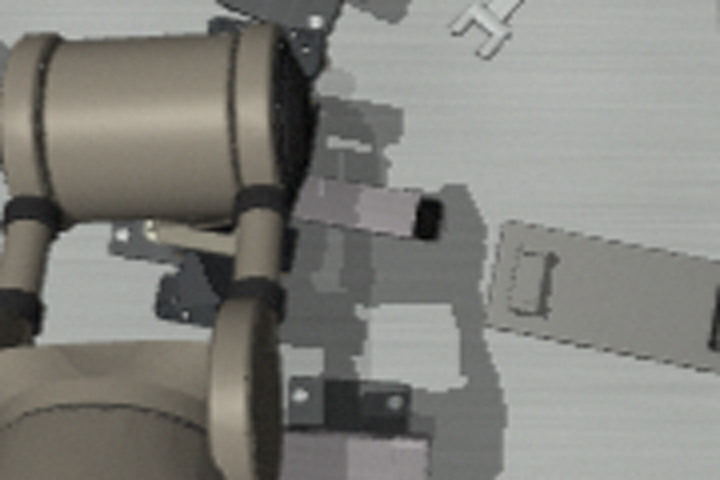

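Emit:
servo_tool(
  angular=[
    [0,0,0],
    [0,0,0],
    [0,0,0],
    [0,0,0],
    [0,0,0],
    [0,0,0],
    [0,0,0],
  ],
  slide=[
    [-1.2,-8,0],
    [-3.1,-20,0],
    [-5.5,-35,0],
    [-8.2,-52,0],
    [-10.6,-68,0],
    [-12,-77,0],
    [-12.4,-79,0],
  ],
  grip=[0.1,0.1,0.1,0.1,0.1,0.1,0.1],
)

```text
time: 11.88
tool_pos: [557.9, 27.0, 91.2]
tcp_rot: [3.142, 0.0, 1.413]
contact_force: [-0.6, 0.1, -0.6]
grip_width: 50.7
```

```bash
python3 look.py 8; python3 - <<'E'
from h import *
t=load("top8.pkl");P=pts(t)
m=np.array([573.33,123.25]);d=np.array([.1547,.988]);n=np.array([.988,-.1547])
k=(P[...,2]>108)&(P[...,2]<136)
for u in range(200,262,3):
    vs=np.where(k[180:215,u])[0]+180
    if len(vs)>4:
        print(u,len(vs),np.median(P[vs,u,2]).round(1),((ray(t,u,vs.mean(),125)[:2]-m)@n).round(1),((ray(t,u,vs.mean(),125)[:2]-m)@d).round(1))
E
```

```text
11.9833 [558.1  28.5  91.2] [ 3.1415e+00 -1.0000e-04  1.4138e+00] 50.47105108076739 [-0.4  0.3 -0.2] along -95.9 lat -0.4
```

View pics/t8.png

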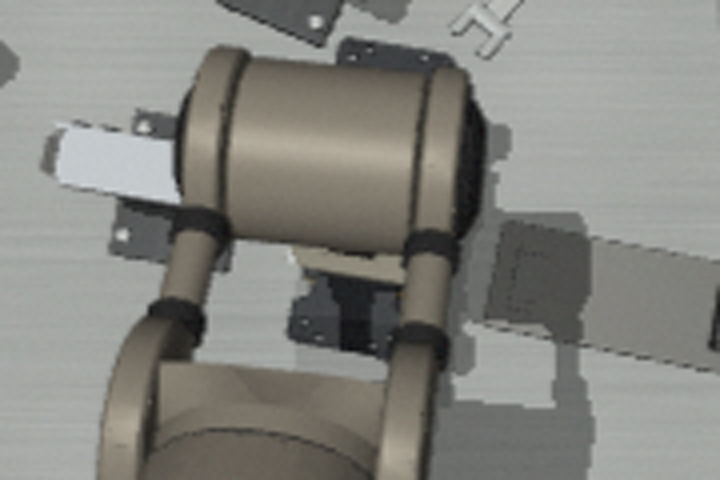

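View pics/s8.png

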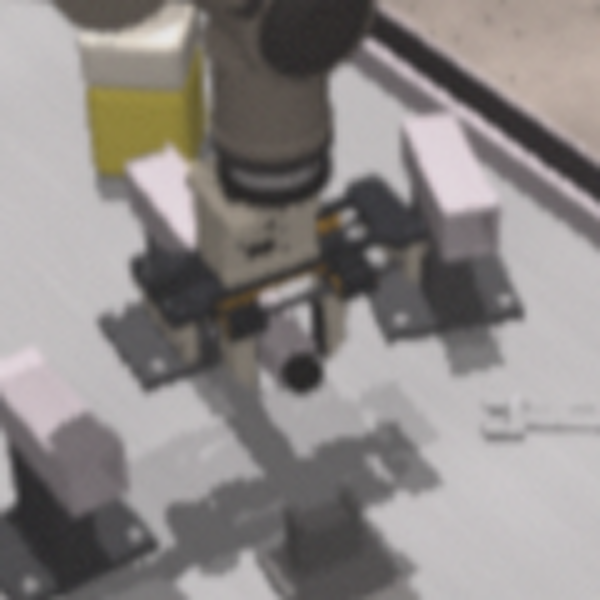

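Emit:
servo_tool(
  angular=[
    [0,0,0],
    [0,0,0],
    [0,0,0],
    [0,0,0],
    [0,0,0],
    [0,0,0],
  ],
  slide=[
    [0,0,0],
    [0,0,0],
    [0,0,0],
    [0,0,0],
    [0,0,0],
    [0,0,0],
  ],
  grip=[0,-0.2,-0.3,-0.5,-1,-1],
)

```text
time: 12.48
tool_pos: [557.5, 29.8, 90.8]
tcp_rot: [-3.14, -0.0, 1.416]
contact_force: [-3.7, 1.3, -0.8]
grip_width: 29.5
```

Emit:
servo_tool(
  angular=[
    [0,0,0],
    [0,0,0],
    [0,0,0],
    [0,0,0],
    [0,0,0],
    [0,0,0],
  ],
  slide=[
    [0.1,0.5,0],
    [0.3,2,0],
    [0.6,4,0],
    [0.9,6,0],
    [1.3,8,0],
    [1.6,10,0],
  ],
  grip=[-1,-1,-1,-1,-1,-1],
)

```text
time: 12.98
tool_pos: [559.3, 39.3, 90.8]
tcp_rot: [-3.14, 0.0, 1.416]
contact_force: [-4.0, -1.8, -2.6]
grip_width: 29.8
```

Emit:
servo_tool(
  angular=[
    [0,0,0],
    [0,0,0],
    [0,0,0],
    [0,0,0],
    [0,0,0],
    [0,0,0],
    [0,0,0],
    [0,0,0],
    [0,0,0],
    [0,0,0],
  ],
  slide=[
    [0.3,2,0],
    [0.6,4,0],
    [0.9,6,0],
    [1.3,8,0],
    [1.6,10,0],
    [1.9,12,0],
    [2.2,14,0],
    [2.5,16,0],
    [2.8,18,0],
    [3.1,20,0],
  ],
  grip=[-1,-1,-1,-1,-1,-1,-1,-1,-1,-1],
)

```text
time: 13.82
tool_pos: [562.9, 59.4, 91.1]
tcp_rot: [3.142, 0.0, 1.415]
contact_force: [-4.4, -2.3, -2.9]
grip_width: 29.8
```

Emit:
servo_tool(
  angular=[
    [0,0,0],
    [0,0,0],
    [0,0,0],
    [0,0,0],
    [0,0,0],
  ],
  slide=[
    [0.3,2,0],
    [0.6,4,0],
    [0.9,6,0],
    [1.3,8,0],
    [1.6,10,0],
  ],
  grip=[-1,-1,-1,-1,-1],
)

```text
time: 14.23
tool_pos: [564.5, 69.4, 91.1]
tcp_rot: [3.142, 0.0, 1.415]
contact_force: [-4.1, -2.2, -2.4]
grip_width: 30.1
```

Emit:
servo_tool(
  angular=[
    [0,0,0],
    [0,0,0],
    [0,0,0],
    [0,0,0],
  ],
  slide=[
    [0.15,1,0],
    [0.3,2,0],
    [0.5,3,0],
    [0.6,4,0],
  ],
  grip=[-1,-1,-1,-1],
)

```text
time: 14.57
tool_pos: [565.1, 73.2, 91.1]
tcp_rot: [3.142, 0.0, 1.415]
contact_force: [-4.8, -2.4, -2.1]
grip_width: 29.8
```

Emit:
servo_tool(
  angular=[
    [0,0,0],
    [0,0,0],
    [0,0,0],
    [0,0,0],
  ],
  slide=[
    [0.15,1,0],
    [0.3,2,0],
    [0.5,3,0],
    [0.6,4,0],
  ],
  grip=[-1,-1,-1,-1],
)

```text
time: 14.9
tool_pos: [565.7, 77.3, 91.1]
tcp_rot: [3.141, 0.0, 1.415]
contact_force: [-4.7, -2.1, -2.3]
grip_width: 29.8
```

Emit:
servo_tool(
  angular=[
    [0,0,0],
    [0,0,0],
    [0,0,0],
  ],
  slide=[
    [0.15,1,0],
    [0.3,2,0],
    [0.5,3,0],
  ],
  grip=[-1,-1,-1],
)

```text
time: 15.15
tool_pos: [566.2, 80.3, 91.1]
tcp_rot: [3.142, 0.0, 1.415]
contact_force: [-4.9, -2.9, -2.9]
grip_width: 30.3
```

Emit:
servo_tool(
  angular=[
    [0,0,0],
    [0,0,0],
    [0,0,0],
  ],
  slide=[
    [0.15,1,0],
    [0.3,2,0],
    [0.5,3,0],
  ],
  grip=[-1,-1,-1],
)

```text
time: 15.4
tool_pos: [566.7, 83.3, 91.1]
tcp_rot: [3.142, 0.0, 1.415]
contact_force: [-3.7, -1.8, -2.5]
grip_width: 30.1
```

Emit:
servo_tool(
  angular=[
    [0,0,0],
    [0,0,0],
    [0,0,0],
  ],
  slide=[
    [0.15,1,0],
    [0.3,2,0],
    [0.5,3,0],
  ],
  grip=[-1,-1,-1],
)

```text
time: 15.65
tool_pos: [567.2, 86.3, 91.1]
tcp_rot: [3.142, -0.0, 1.415]
contact_force: [-5.1, -1.8, -2.4]
grip_width: 29.7
```

Emit:
servo_tool(
  angular=[
    [0,0,0],
    [0,0,0],
    [0,0,0],
  ],
  slide=[
    [0.15,1,0],
    [0.3,2,0],
    [0.5,3,0],
  ],
  grip=[-1,-1,-1],
)

```text
time: 15.9
tool_pos: [567.7, 89.3, 91.1]
tcp_rot: [3.141, 0.0, 1.415]
contact_force: [-4.6, -2.3, -2.3]
grip_width: 30.0
```

Emit:
servo_tool(
  angular=[
    [0,0,0],
    [0,0,0],
  ],
  slide=[
    [0.15,1,0],
    [0.3,2,0],
  ],
  grip=[-1,-1],
)

```text
time: 16.07
tool_pos: [568.0, 91.3, 91.1]
tcp_rot: [3.142, 0.0, 1.415]
contact_force: [-4.1, -1.8, -2.1]
grip_width: 29.5
```

Emit:
servo_tool(
  angular=[
    [0,0,0],
    [0,0,0],
  ],
  slide=[
    [0.15,1,0],
    [0.3,2,0],
  ],
  grip=[-1,-1],
)

```text
time: 16.23
tool_pos: [568.7, 93.4, 91.3]
tcp_rot: [3.141, -0.001, 1.415]
contact_force: [-3.9, -2.5, -2.5]
grip_width: 29.7
```

Emit:
servo_tool(
  angular=[
    [0,0,0],
    [0,0,0],
  ],
  slide=[
    [0.15,1,0],
    [0.3,2,0],
  ],
  grip=[-1,-1],
)

```text
time: 16.4
tool_pos: [569.0, 95.4, 91.3]
tcp_rot: [3.141, -0.0, 1.415]
contact_force: [-2.9, -0.8, -2.1]
grip_width: 30.1
```

Emit:
servo_tool(
  angular=[
    [0,0,0],
    [0,0,0],
  ],
  slide=[
    [0.1,0.5,0],
    [0.15,1,0],
  ],
  grip=[-1,-1],
)

```text
time: 16.57
tool_pos: [569.1, 96.1, 91.3]
tcp_rot: [3.141, 0.0, 1.415]
contact_force: [-1.5, -3.5, -2.0]
grip_width: 29.7
```

Emit:
servo_tool(
  angular=[
    [0,0,0],
    [0,0,0],
  ],
  slide=[
    [0.1,0.5,0],
    [0.15,1,0],
  ],
  grip=[-1,-1],
)

```text
time: 16.73
tool_pos: [569.1, 96.3, 91.3]
tcp_rot: [3.141, 0.001, 1.415]
contact_force: [-2.9, -7.1, -1.3]
grip_width: 30.1
```

Emit:
servo_tool(
  angular=[
    [0,0,0],
    [0,0,0],
  ],
  slide=[
    [0.1,0.5,0],
    [0.15,1,0],
  ],
  grip=[-1,-1],
)

```text
time: 16.9
tool_pos: [569.1, 96.4, 91.3]
tcp_rot: [3.141, 0.003, 1.415]
contact_force: [-3.2, -11.5, -0.9]
grip_width: 29.7
```

Emit:
servo_tool(
  angular=[
    [0,0,0],
    [0,0,0],
    [0,0,0],
  ],
  slide=[
    [-0.3,-1.5,0],
    [-0.5,-3,0],
    [-0.5,-3,0],
  ],
  grip=[-1,-1,-1],
)

```text
time: 17.15
tool_pos: [568.9, 95.3, 91.3]
tcp_rot: [3.141, -0.001, 1.415]
contact_force: [-0.2, -0.7, -2.0]
grip_width: 29.7
```

Emit:
servo_tool(
  angular=[
    [0,0,0],
    [0,0,0],
    [0,0,0],
  ],
  slide=[
    [-0.2,-1,0],
    [-0.3,-2,0],
    [-0.3,-2,0],
  ],
  grip=[-1,-1,-1],
)

```text
time: 17.4
tool_pos: [568.6, 93.2, 91.3]
tcp_rot: [3.141, -0.0, 1.415]
contact_force: [-0.7, 1.1, -2.8]
grip_width: 29.9
```

Emit:
servo_tool(
  angular=[
    [0,0,0],
    [0,0,0],
    [0,0,0],
  ],
  slide=[
    [-0.2,-1,0],
    [-0.3,-2,0],
    [-0.3,-2,0],
  ],
  grip=[-1,-1,-1],
)

```text
time: 17.65
tool_pos: [568.2, 91.9, 91.2]
tcp_rot: [3.141, -0.001, 1.415]
contact_force: [0.8, 5.3, -3.3]
grip_width: 29.9
```

```bash
python3 look.py 9
```

```text
17.75 [568.2  91.9  91.2] [ 3.1409e+00 -1.1000e-03  1.4153e+00] 29.952733287719123 [ 1.1  5.6 -3.4] along -31.8 lat -0.2
```

View pics/t9.png

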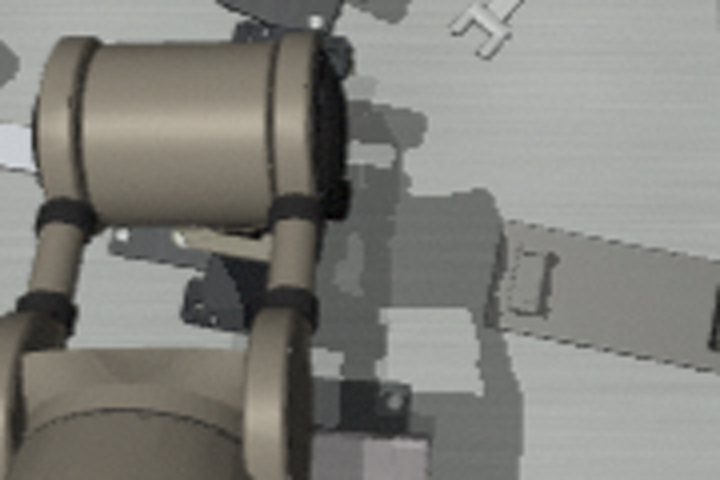

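Emit:
servo_tool(
  angular=[
    [0,0,0],
    [0,0,0],
    [0,0,0],
  ],
  slide=[
    [0.3,2,0],
    [0.5,3.5,0],
    [0.5,3.5,0],
  ],
  grip=[-1,-1,-1],
)

```text
time: 18.0
tool_pos: [568.4, 94.6, 91.1]
tcp_rot: [-3.142, 0.001, 1.415]
contact_force: [-0.3, 0.3, -2.6]
grip_width: 29.6
```

Emit:
servo_tool(
  angular=[
    [0,0,0],
    [0,0,0],
    [0,0,0],
    [0,0,0],
    [0,0,0],
    [0,0,0],
    [0,0,0],
  ],
  slide=[
    [0,0,0],
    [0,0,0],
    [0,0,0],
    [0,0,0],
    [0,0,0],
    [0,0,0],
    [0,0,0],
  ],
  grip=[-0.3,-0.2,-0.1,0,0.2,0.3,0.3],
)

```text
time: 18.58
tool_pos: [568.5, 94.6, 91.2]
tcp_rot: [3.141, -0.0, 1.415]
contact_force: [0.6, -0.2, -0.1]
grip_width: 58.7
```

Emit:
servo_tool(
  angular=[
    [0,0,0],
    [0,0,0],
    [0,0,0],
    [0,0,0],
    [0,0,0],
    [0,0,0],
    [0,0,0],
  ],
  slide=[
    [0,0,8],
    [0,0,25],
    [0,0,45],
    [0,0,70],
    [0,0,95],
    [0,0,120],
    [0,0,140],
  ],
  grip=[0.3,0.3,0.3,0.3,0.3,0.3,0.3],
)

```text
time: 19.17
tool_pos: [568.7, 94.7, 234.0]
tcp_rot: [3.139, -0.0, 1.415]
contact_force: [0.8, -0.4, 0.0]
grip_width: 59.7
```

Emit:
servo_tool(
  angular=[
    [0,0,0],
    [0,0,0],
    [0,0,0],
    [0,0,0],
    [0,0,0],
    [0,0,0],
    [0,0,0],
    [0,0,0],
    [0,0,0],
    [0,0,0],
  ],
  slide=[
    [-5,-15,0],
    [-15,-45,0],
    [-25,-80,0],
    [-35,-115,0],
    [-45,-150,0],
    [-55,-185,0],
    [-65,-220,0],
    [-75,-250,0],
    [-80,-265,0],
    [-80,-265,0],
  ],
  grip=[0.3,0.3,0.3,0.3,0.3,0.3,0.3,0.3,0.3,0.3],
)

```text
time: 20.0
tool_pos: [487.4, -173.4, 231.8]
tcp_rot: [3.141, 0.001, 1.411]
contact_force: [0.7, -0.4, 0.2]
grip_width: 59.9
```

```bash
python3 look.py 10; python3 - <<'E'
from h import *
t=load("top10.pkl");s=load("side10.pkl")
crop(t,130,150,250,240,6,"pics/t10b.png"); crop(s,170,120,270,220,6,"pics/s10b.png"); cv2.imwrite("pics/t10f.png",t["img"])
P=pts(t); P0=pts(load("top0.pkl"))
m=np.array([573.33,123.25]);d=np.array([.1547,.988])
for nm,u,v in [("jugA",111,155),("jugB",408,172),("bin",358,147),("spanner",285,140)]: print(nm,P[v,u].round(0),P0[v,u].round(0))
E
```

```text
20.1 [ 488.4 -170.5  231.6] [ 3.1410e+00 -3.0000e-04  1.4136e+00] 59.801240042018534 [-0.6 -0.1 -0.5] along -303.3 lat -38.5
jugA [673. 375. 164.] [673. 375. 164.]
jugB [ 633. -390.  161.] [ 633. -391.  159.]
bin [ 728. -297.   33.] [ 729. -297.   32.]
spanner [756. -83.   7.] [756. -83.   6.]
```

View pics/t10b.png

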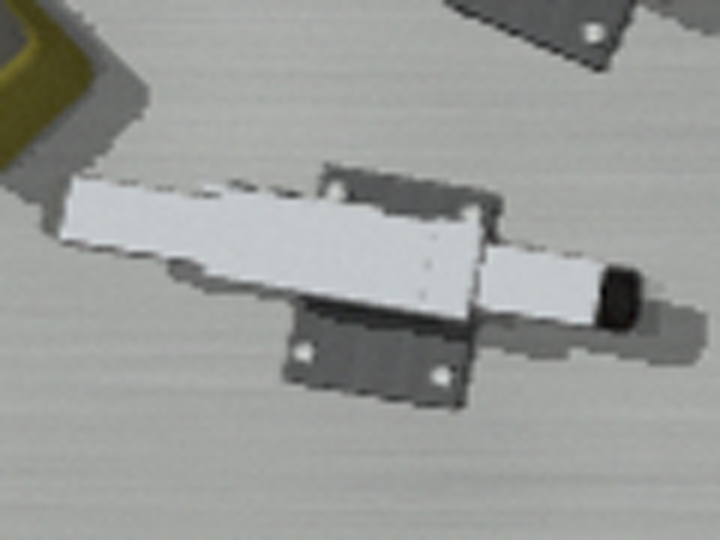

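View pics/s10b.png

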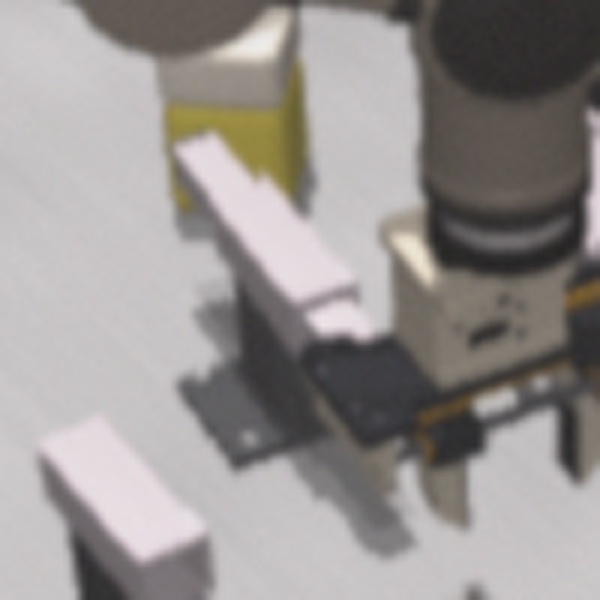

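View pics/t10f.png

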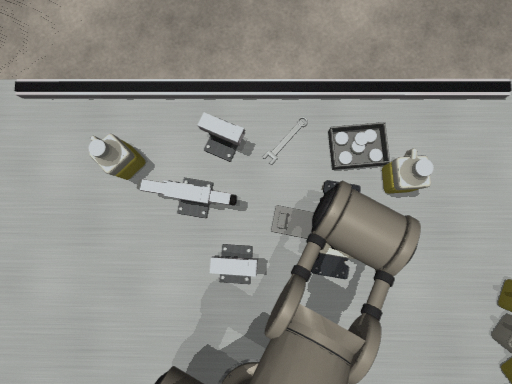

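The arm is seated: the top view shows about 53 mm of tube behind the mouth (crop 480 to 600 px), as expected for a button about 67 mm in. The jugs, bin and spanner haven't moved, and the gripper is clear.

```bash
python3 - <<'E'
from plant import bot
print(bot.close_job())
E
```

```text
the job is handed in; nothing more can be done
None
```

The stop arm is in the leftmost bracket's sleeve, with its button popped out through the slot on the slotted side. I let go of it and handed the job in at about 20 s.

- **Insertion:** I gripped the arm over the rear half of the button, squeezing it flush (30 mm opening), and slid it nose first into the sleeve. With the front of the button under the sleeve's edge, I let go and regripped about 80 mm farther back. I then pushed on until it clicked in and met the slot's end.
- **Feel:** When the button popped, the 4–5 N side push of its spring fell to almost nothing. The arm then stopped with the button's middle about 67 mm past the mouth; I pushed to about 12 N there and no harder. Pulling back gently, it caught again after about 4.4 mm, which matches the slot's roughly 4 mm of play, so the button is held in the slot.
- **Last checks:** The final pictures show the arm level in the sleeve and the gripper clear of everything. The jugs, spanner and bin read within 2 mm of where they started.
- **Not seen directly:** The slotted side faces away from both cameras, so the evidence that the button is out is the forces and the play. No check failed or disagreed.

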